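# Bring a resin slab onto the bevelling rest

### The job

Set the resin slab with the hole up for bevelling: pick it up, lay it flat on the sloped aluminium rest above the guide, plain end down and hole end up, then slide it down the slope under the keeper bar until its lower edge touches the flat abrasive plate at the foot. Finish still holding it there in the gripper, pressed lightly and lying flush on the sloped rest, square to it, with its lower edge on the abrasive, and do not ram the edge into the abrasive. Leave the dropper bottle, the jar and the vial where they stand.

Things in the scene. Friction and masses are not known exactly. Their poses are not given: they have to be found in the camera images.
- slab_center (a point): centre (half-way up) of the grey-green cast resin slab, a flat bar 125 x 42 x 16 mm, 0.08 to 0.14 kg, lying flat on the table. x runs along its length towards the end with a 10 mm through hole (50.5 mm from the centre), y across the 42 mm width, z up. Best gripped across the width about 20 mm from the centre towards the hole end: fingers then stay clear of the guide at the finish
- slab_edge (a point): middle of the slab's lower edge at the plain end: 62.5 mm from the slab's centre against its x axis, on the underside (8 mm below the centre). Same axes as the slab
- slab: the same slab; origin at the centre of its underside, axes as for the slab centre
- rest: tilting aluminium rest. Origin: middle of the line where its plane meets the abrasive's top, 45 mm above the table (its pivot). x runs up the slope, roughly to the robot's left, y across, z out of the face; slope 0.35 to 0.6 rad, locked. Its face is the plane z = 0 from x = 15 to 166 mm, 67 mm wide up to x = 52, then a 34 mm wide tongue past whose sides fingertips may reach down
- guide_mouth (a point): middle of the guide's upper mouth, on the rest face at x = 62 mm of the rest's axes (same axes). Guide: two side fences from x = 18 to 50 mm, 47 mm apart, 20 mm high, flaring to 59 mm apart at the mouth; across them from x = 22 to 46 mm a keeper bar, 20.5 mm clear above the rest face, so the 16 mm slab passes under it. Bar and screws end 28 mm above the face
- abrasive: flat rigid steel-grey abrasive plate, 68 x 56 x 10 mm, fixed level at the foot of the rest; origin at the centre of its top face, 45 mm above the table. It reaches 12 mm behind the rest's pivot line and 56 mm in front of it. The plywood foot under all this is 112 mm wide, from 60 mm before the line to 125 mm behind it, fixed to the table
- dropper: bystander: ink dropper bottle with a black pointed cap, 25 mm across, 80 mm high; origin at the centre of its underside
- jar: bystander: clear jar of confetti with a white lid, 39 mm across, 82 mm high; origin at the centre of its underside
- vial: bystander: small vial with a white cap, 27 mm across, 45 mm high; origin at the centre of its underside

How it is judged:
By the outcome, as a careful person would: the job done as asked, in the order asked, and still so for the second after the job is handed in, while the arm keeps its last pose, push and grip.
It also fails if it takes over 53 s, if anything falls off the work surface, if the arm or the gripper's body presses on something with over 40 N, if the wrist force passes 120 N, or if a joint passes its speed limit or range.

### The arm

A 6-joint arm with a two-finger parallel gripper is mounted at the origin on a cart in front of the work surface, level with it; the furniture and walls round the work are solid. World frame = base frame: x ahead of the robot, y to its left, z up, the work surface at z = 0. Lengths are in m, angles in rad, forces in N, time in s.
With the tool pointing down it reaches from about 0.225 to 0.875 m from the base axis. Payload 3.4 kg.
Tool frame: the origin (TCP) lies at the very end of the fingers, on their centre line; the grasp point (between the pads) lies 19 mm behind it (manip.hold_point_z is the distance from the TCP to the grasp point, in m); z points along the fingers, x is the direction in which the jaws open and shut, and the axes are right-handed (so a half turn about z gives the same grasp; the last joint's range is limited). The gripper opens to 85 mm and grips with 20 to 120 N. Pads are 22 mm wide; open, the fingers measure 114 mm over their backs; the gripper's body (76 mm by 85 mm) begins 54 mm behind the grasp point. The pads swing forward as they close: fully open they stand 13 mm farther back than shut.
Start: joints at [-1.44, 0.276, 1.505, -0, 1.361, -0.121], TCP at [0.143, -0.557, 0.231] pointing down, gripper open.
Joint ranges: [-2.89, 2.89], [-0.75, 2.08], [0.22, 2.7], [-1.18, 4.32], [0.11, 2.71], [-2.7, 2.7]. Speed limits (rad/s): [2.57, 2.57, 3.14, 3.14, 3.14, 3.14].

### API

Orientations are given as a unit quaternion [w, x, y, z].
In Python, from rig import telemetry, cams, manip, finder gives the robot as it stands. The module is installed in compiled form; this text tells all that it offers.
- The arm moves only by the tool carry_out, never from a script. Its argument "rows" is a list that holds one entry, the list of rows, each a list of 5 numbers: the gripper's target within -1 to 1 (fully open at 1, half-way at 0, shut at -1), then the shift along the world's x, y, z in cm, then the turn about the world's z in rad. A call has 1 to 12 rows; each row shifts and turns the commanded pose from where the row before left it; what a row does not reach is not made up. A row lasts 1/10 s, in which the tool goes at most 50 mm and 8.59 degrees, less where a joint would pass 70% of its speed; a pose out of reach is approached as far as the arm can. A call with a gripper value outside its range is refused whole. The fingers move at their own pace and stop on an object; "force" is the grip in N (left out, the last holds). Time passes only in rows, so rows that do not move let the fingers close. It gives the time, the measured TCP pose, the force and the opening at its end, in the units of the state.
- telemetry.get_state(): the state, without advancing time (a new reading comes with each control period).
- cams.get_image(name): name is "side" or "top"; returns a dict with "image" (480x640x3 uint8, red, green, blue), "camera_matrix" (3x3 intrinsics, pixels), "eye" and "attitude" of the camera in the world. Camera axes: x right, y down, z forward; pixel columns grow to the right and rows downward; lengths in m; the calibration is good to about 2 mm. A picture is of the moment at which its call begins. There is no depth.
- manip.sign_off(): hands the job in, once; it reports no verdict.
Trained networks look in a picture, given as the dict that the camera call returned (one of the last four; its "shot" number tells which), for a name from the list of things; names that differ only in an ending like _2 or _b are one class to them, and where a whole thing is asked for, a point or a joint stands for the part that bears it (a point fixed in the world has none). Each returns a list of dicts, best first, with "confidence" (0 to 1); they miss things now and then, are a little off and sometimes report something else, mostly with a low value. They report only what shows in the picture. A call takes as long as a camera call.
- finder.boxes_of(picture, thing): "xy" ([column, row] in pixels, amid what is visible of it).
The state is a dict: "clock": time; "qpos": joint angles; "qd": joint speeds; "effort": joint torques, N m; "position": TCP position; "ee_rot": TCP orientation; "contact_force": force on the tool from outside, world axes, zero at the start; "moment": the same for the moment, N m; "width": finger opening in m.
Only numpy, scipy, OpenCV 4.12 (cv2) and the standard library are available. Lean on these libraries where they do the work, as an engineer would, in place of code of your own. Each camera call takes 0.05 s, during which the arm holds its last target.

## Working session

There is one attempt and no reset: what is moved stays moved. The work goes in short steps, Python scripts to look and compute and a tool call to move; the robot and the scene stay as the last step left them, time stands still between calls to the robot, and variables do not carry over. Pictures are saved under pics/ and viewed, and the job is handed in when it is done.

Besides the shell and the picture viewer there is one more tool, called after ">>>" as a command line: name --argument value ..., lists and objects as JSON in quotes. carry_out: Moves the arm, as the interface text tells. Its arguments: {"type":"object","properties":{"rows":{"type":"array","items":{"type":"array","items":{"type":"array","items":{"type":"number"}}}},"force":{"type":"number"}},"required":["rows"]}

```bash
mkdir -p pics
cat > h.py <<'E'
import numpy as np, cv2
from rig import telemetry, cams, manip, finder
def Rot(att):
    a=np.array(att,float)
    if a.shape==(3,3): return a
    from scipy.spatial.transform import Rotation as R
    return R.from_quat(a[[1,2,3,0]]).as_matrix()
def proj(p,P):
    P=np.atleast_2d(P); c=(P-np.array(p['eye']))@Rot(p['attitude'])
    u=c@np.array(p['camera_matrix']).T
    return u[:,:2]/u[:,2:]
def ray(p,uv,z):
    d=Rot(p['attitude'])@np.linalg.inv(p['camera_matrix'])@np.array([uv[0],uv[1],1.])
    e=np.array(p['eye']); return e+d*(z-e[2])/d[2]
def save(p,n,im=None):
    cv2.imwrite('pics/'+n+'.png',cv2.cvtColor(p['image'] if im is None else im,cv2.COLOR_RGB2BGR))
E
python3 - <<'E'
from h import *
s=telemetry.get_state(); print(s)
for n in ('top','side'):
    p=cams.get_image(n); save(p,n+'0'); print(n,p['camera_matrix'],p['eye'],p['attitude'])
    for t in ('slab_center','slab_edge','slab','rest','guide_mouth','abrasive','dropper','jar','vial'):
        print(t,[(np.round(b['xy'],1).tolist(),round(b['confidence'],2)) for b in finder.boxes_of(p,t)[:3]])
E
```

```text
{'clock': 0.0, 'qpos': array([-1.43998037e+00,  2.76561855e-01,  1.50613067e+00,  7.30120194e-06,
        1.36070113e+00, -1.21001131e-01]), 'qd': array([-0.00285918, -0.00057559, -0.00061754,  0.00023589,  0.00241637,
        0.00075414]), 'effort': array([ 7.48985749e-04, -4.16766787e+01, -2.45802820e+01, -2.43775703e-04,
        1.09073470e-02, -2.33024053e-06]), 'position': array([ 0.14319635, -0.5563361 ,  0.2304596 ]), 'ee_rot': array([-6.36154125e-04,  7.90304261e-01, -6.12713933e-01, -6.37355513e-04]), 'contact_force': array([ 0.57667157, -0.90905896,  0.05610214]), 'moment': array([ 0.02546427, -0.00391455, -0.03065659]), 'width': 0.08537542618586945}
top [[622.78412065   0.         324.67718755]
 [  0.         622.78412065 241.92781686]
 [  0.           0.           1.        ]] [ 0.27796659 -0.1393198   1.28100411] [-0.08264003  0.74066996 -0.66277413  0.07286341]
slab_center [([228.1, 250.4], 0.74), ([282.8, 181.7], 0.33)]
slab_edge [([229.3, 248.6], 0.96)]
slab [([226.0, 245.7], 0.8)]
rest [([336.7, 277.5], 0.78), ([226.9, 247.9], 0.2)]
guide_mouth [([338.6, 279.2], 0.97)]
abrasive [([374.1, 289.7], 0.79)]
dropper []
jar []
vial [([242.8, 189.5], 0.68)]
side [[541.80546847   0.         309.34784299]
 [  0.         541.80546847 238.77491888]
 [  0.           0.           1.        ]] [0.45125755 0.6341661  0.69226978] [ 0.02460526 -0.04901177  0.89984869 -0.43274099]
slab_center [([299.8, 367.5], 0.95), ([348.2, 236.3], 0.75)]
slab_edge [([299.7, 367.7], 0.91)]
slab [([299.3, 367.5], 0.94)]
rest [([347.5, 241.2], 0.57)]
guide_mouth [([350.8, 238.1], 0.58)]
abrasive []
dropper [([346.7, 179.5], 0.56)]
jar [([297.2, 368.0], 0.72), ([221.9, 290.6], 0.68)]
vial [([228.8, 343.7], 0.96), ([297.2, 369.2], 0.67)]
```

View pics/top0.png

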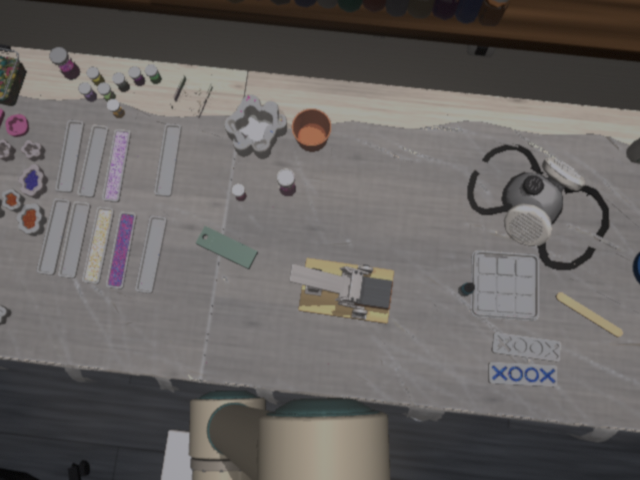

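View pics/side0.png

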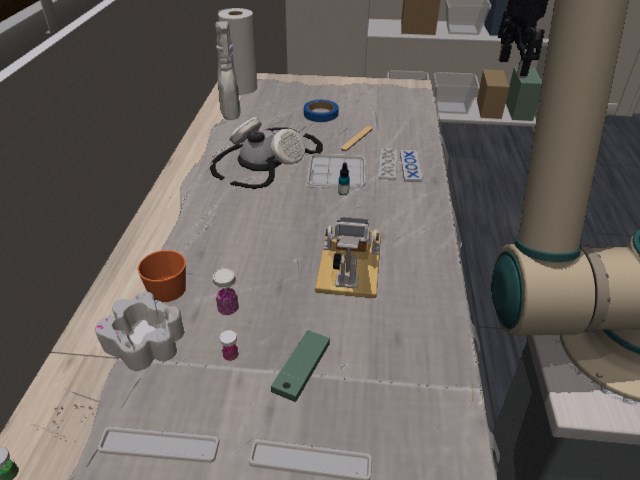

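Run:
```python
import cv2
a=cv2.imread('pics/top0.png'); b=cv2.imread('pics/side0.png')
cv2.imwrite('pics/top0c.png',cv2.resize(a[245:335,280:410],(780,540),interpolation=cv2.INTER_CUBIC)) #6x
cv2.imwrite('pics/side0c.png',cv2.resize(b[205:305,300:400],(600,600),interpolation=cv2.INTER_CUBIC)) #6x
cv2.imwrite('pics/slabt.png',cv2.resize(a[215:280,185:270],(680,520),interpolation=cv2.INTER_CUBIC)) #8x
cv2.imwrite('pics/slabs.png',cv2.resize(b[320:410,260:345],(510,540),interpolation=cv2.INTER_CUBIC)) #6x
```

```text
(no output)
```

View pics/top0c.png

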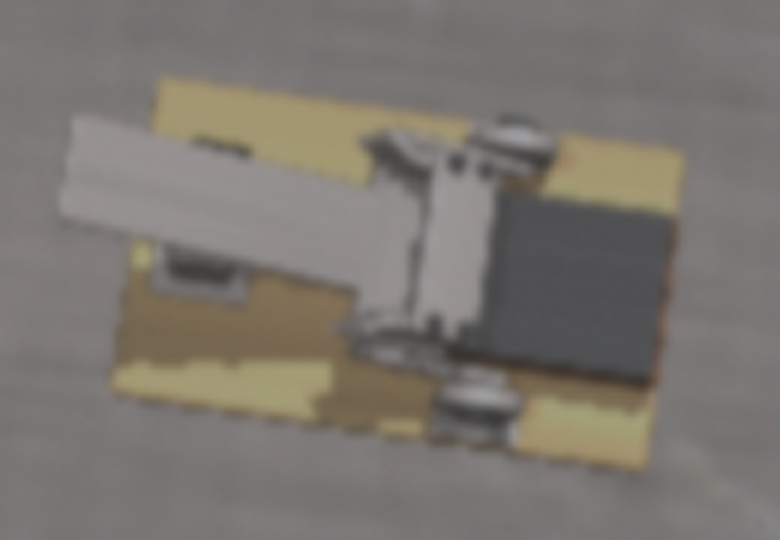

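View pics/side0c.png

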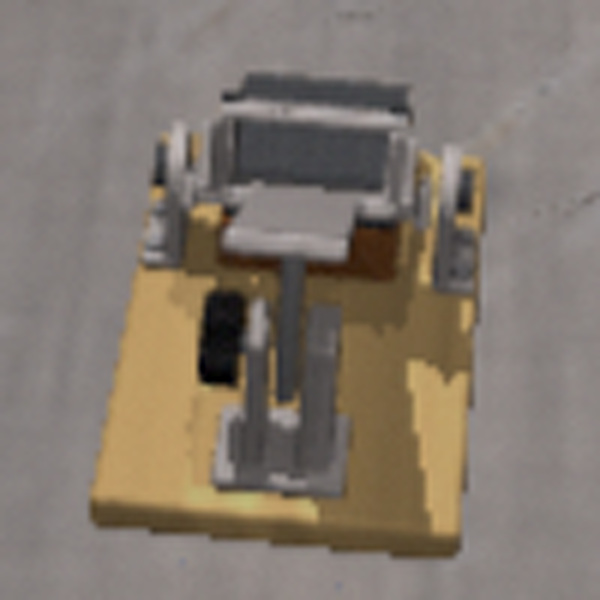

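View pics/slabt.png

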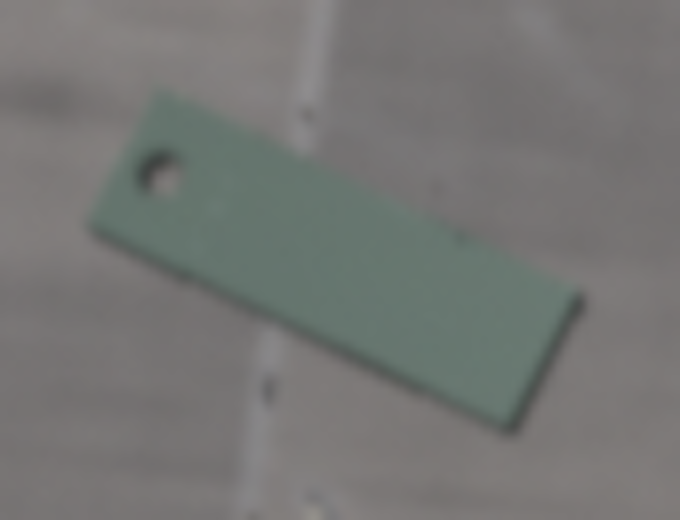

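View pics/slabs.png

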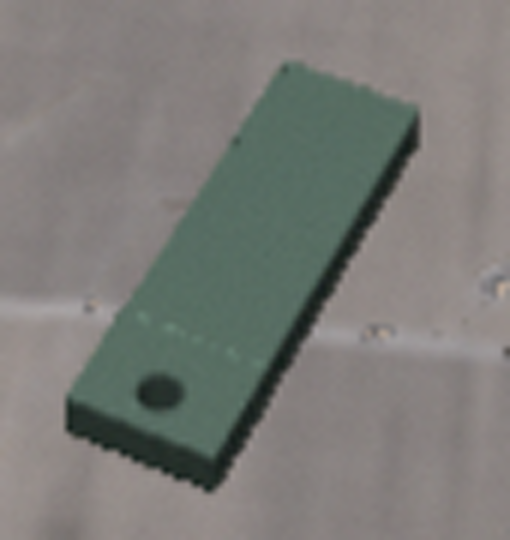

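```bash
cat > fit.py <<'E'
from h import *
from scipy.optimize import least_squares
pt=cams.get_image('top'); ps=cams.get_image('side')
T=lambda u,v:(280+u/6-0.4,245+v/6-0.4); S=lambda u,v:(300+u/6-0.4,205+v/6-0.4)
def frame(q):
    px,py,a,s=q[:4]
    X=np.array([np.cos(a)*np.cos(s),np.sin(a)*np.cos(s),np.sin(s)]);Y=np.array([-np.sin(a),np.cos(a),0]);Z=np.cross(X,Y)
    return np.array([px,py,.045]),X,Y,Z,np.array([np.cos(a),np.sin(a),0])
def pts(q):
    O,X,Y,Z,H=frame(q); h=q[4]
    e=np.array([0,0,1.])
    f=lambda x,y,z=h:O-[0,0,.045]+H*x+Y*y+e*z
    r=lambda x,y:O+X*x+Y*y
    return f,r
obs=[ # cam, point fn, pix
 ('t',lambda f,r:f(.125,-.056),T(160,80)),('t',lambda f,r:f(-.060,-.056),T(685,150)),
 ('t',lambda f,r:f(-.060,.056),T(648,468)),('t',lambda f,r:f(.125,.056),T(113,392)),
 ('t',lambda f,r:f(-.056,-.028,.045),T(674,214)),('t',lambda f,r:f(-.056,.028,.045),T(652,380)),
 ('t',lambda f,r:r(.166,-.017),T(75,118)),('t',lambda f,r:r(.166,.017),T(62,215)),
 ('t',lambda f,r:r(.052,-.017),T(375,185)),('t',lambda f,r:r(.052,.017),T(360,288)),
 ('s',lambda f,r:f(.125,-.056),S(92,505)),('s',lambda f,r:f(.125,.056),S(460,538)),
 ('s',lambda f,r:f(-.056,-.028,.045),S(245,75)),('s',lambda f,r:f(-.056,.028,.045),S(412,86)),
 ('s',lambda f,r:r(.166,-.017),S(225,236)),('s',lambda f,r:r(.166,.017),S(350,240)),
]
def pred(q):
    f,r=pts(q[:5]); out=[]
    dt=np.r_[q[5:7],0]; ds=np.r_[q[7:9],0]
    for c,fn,_ in obs:
        out.append(proj(pt if c=='t' else ps,fn(f,r))[0]+ (q[5:7] if c=='t' else q[7:9]))
    return np.array(out)
o=np.array([x[2] for x in obs])
def res(q):
    return np.r_[((pred(q)-o)).ravel(), q[5:]/1.0]
c=ray(pt,(370,290),.045)
if __name__=='__main__':
    sol=least_squares(res,[c[0],c[1]+.03,1.5,.45,.015,0,0,0,0],loss='soft_l1')
    print(np.round(sol.x,4)); print(np.round(pred(sol.x)-o,1))
    J=sol.jac; print('sd',np.sqrt(np.diag(np.linalg.inv(J.T@J)))[:5])
    q=sol.x; np.save('q.npy',q)
    f,r=pts(q)
    for p,n in((pt,'top'),(ps,'side')):
        im=p['image'].copy(); d=q[5:7] if n=='top' else q[7:9]
        big=cv2.resize(im[205:345,270:410],None,fx=4.2,fy=4.2,interpolation=cv2.INTER_CUBIC)
        O,X,Y,Z,H=frame(q)
        def P(v): u=(proj(p,v)[0]+d+.5-[270,205])*4.2; return tuple(int(t) for t in u)
        for L in ([r(.015,-.0335),r(.052,-.0335),r(.052,-.017),r(.166,-.017),r(.166,.017),r(.052,.017),r(.052,.0335),r(.015,.0335)],
          [f(.012,-.028,.045),f(-.056,-.028,.045),f(-.056,.028,.045),f(.012,.028,.045)],
          [r(.022,-.03)+Z*.028,r(.046,-.03)+Z*.028,r(.046,.03)+Z*.028,r(.022,.03)+Z*.028],
          [f(-.06,-.056),f(.125,-.056),f(.125,.056),f(-.06,.056)]):
            for i in range(len(L)): cv2.line(big,P(L[i]),P(L[(i+1)%len(L)]),(255,0,0),1)
        save(p,n+'fit',big)
    # slab
    for uv8,cam in (((158,172),'t'),):
        pass
    Tt=lambda u,v:(185+u/8-.4,215+v/8-.4); Ss=lambda u,v:(260+u/6-.4,320+v/6-.4)
    print('top corners');
    for u in ((160,90),(580,296),(515,425),(92,226)): print(ray(pt,Tt(*u),.016).round(4))
    print('side corners')
    for u in ((288,64),(418,108),(215,462),(68,402)): print(ray(ps,Ss(*u),.016).round(4))
    for t,z in (('jar',.07),('vial',.045),('dropper',.08)): pass
    for uv in ((286,177),(238,190),(467,289)): print('by',ray(pt,uv,.06).round(3))
    for uv in ((226,308),(230,355),(344,190)): print('bys',ray(ps,uv,.0).round(3))
E
python3 fit.py
```

```text
[ 0.4627 -0.1927  1.5395  0.5677  0.0128  0.1515 -0.8203  0.9263  0.2904]
[[-0.8 -1. ]
 [ 0.2 -0.2]
 [-0.1  0.8]
 [-1.2  0.5]
 [ 0.2 -0.3]
 [ 0.5 -0.3]
 [ 0.3 -0.7]
 [-0.4  0.9]
 [ 0.3  0.6]
 [ 0.4  0.5]
 [-0.6 -0.2]
 [ 0.5  0.4]
 [-0.2 -0.5]
 [-0.2 -0.1]
 [-0.1 -0.6]
 [-0.1  0.6]]
sd [0.0021549  0.00199721 0.00604706 0.01040968 0.00252594]
top corners
[0.5664 0.148  0.016 ]
[0.524  0.0313 0.016 ]
[0.4885 0.0433 0.016 ]
[0.5284 0.16   0.016 ]
side corners
[0.5216 0.0339 0.016 ]
[0.4847 0.0457 0.016 ]
[0.5249 0.1635 0.016 ]
[0.5635 0.1501 0.016 ]
by [ 0.677 -0.013  0.06 ]
by [0.639 0.082 0.06 ]
by [ 0.486 -0.397  0.06 ]
bys [ 0.672 -0.016  0.   ]
bys [0.642 0.086 0.   ]
bys [ 0.488 -0.414  0.   ]
```

View pics/topfit.png

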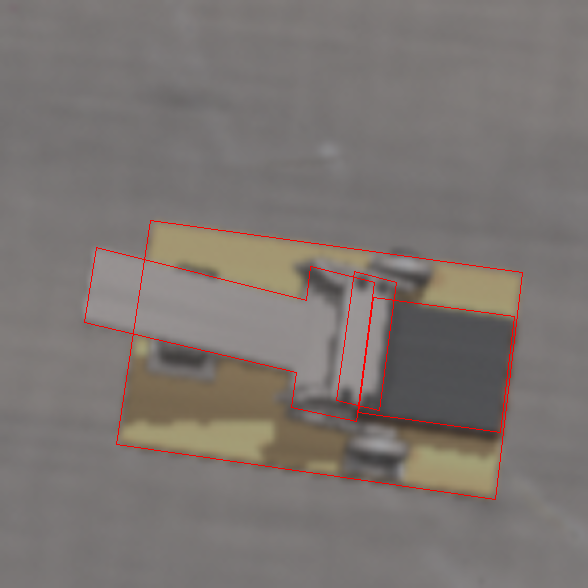

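View pics/sidefit.png

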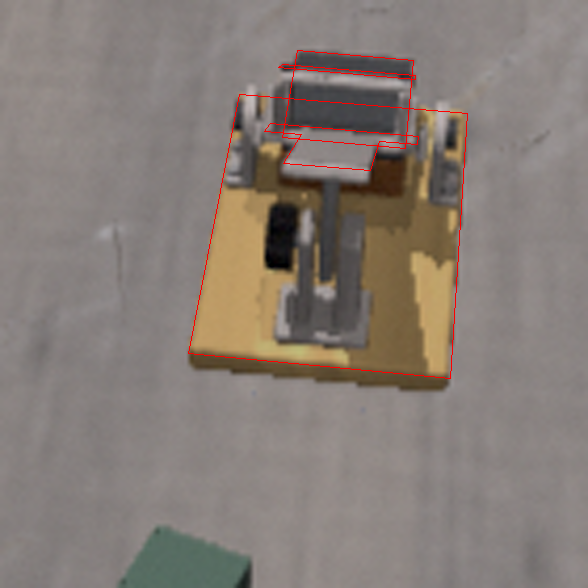

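>>> carry_out --rows '[[[1, 2.2, 3.7, 0, 0.055], [1, 2.2, 3.7, 0, 0.055], [1, 2.2, 3.7, 0, 0.055], [1, 2.2, 3.7, 0, 0.055], [1, 2.2, 3.7, 0, 0.055], [1, 2.2, 3.7, 0, 0.055], [1, 2.2, 3.7, 0, 0.055], [1, 2.2, 3.7, 0, 0.055], [1, 2.2, 3.7, 0, 0.055], [1, 2.2, 3.7, 0, 0.055], [1, 2.2, 3.7, 0, 0.055], [1, 2.2, 3.7, 0, 0.055]]]' --force 25

```text
clock: 2.3
position: [0.4079, -0.1113, 0.2317]
ee_rot: [0.0, 0.947, -0.323, 0.001]
contact_force: [0.5, -0.5, -0.1]
width: 0.0857
```

>>> carry_out --rows '[[[1, 2.0, 3.8, -1.0, 0.06], [1, 2.0, 3.8, -1.0, 0.06], [1, 2.0, 3.8, -1.5, 0.06], [1, 2.0, 3.8, -2, 0.06], [1, 2.0, 3.8, -2, 0.05], [1, 2.3, 3.8, -2, 0.03], [1, 0, 0, 0, 0], [1, 0, 0, 0, 0]]]'

```text
clock: 3.1
position: [0.5299, 0.1157, 0.1355]
ee_rot: [0.001, 0.986, -0.168, -0.001]
contact_force: [-0.4, 1.1, 0.4]
width: 0.0852
```

Run:
```python
from h import *
s=telemetry.get_state(); print(s['position'],s['ee_rot'])
p=cams.get_image('top'); save(p,'top1')
q=cams.get_image('side'); save(q,'side1',cv2.resize(q['image'][220:420,200:420],None,fx=3,fy=3))
```

```text
[0.52994733 0.11574777 0.13547821] [ 5.08883215e-04  9.85839838e-01 -1.67686188e-01 -9.47054210e-04]
```

View pics/side1.png

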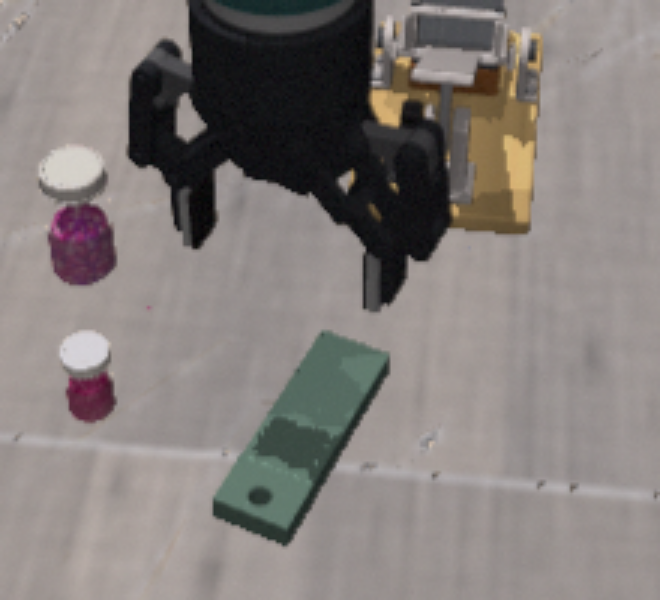

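>>> carry_out --rows '[[[1, 0, 0, -4, 0], [1, 0, 0, -4, 0], [1, 0, 0, -3.5, 0], [1, 0, 0, -1, 0], [1, 0, 0, -0.5, 0], [1, 0, 0, 0, 0]]]'

```text
clock: 3.8
position: [0.5311, 0.1145, 0.0074]
ee_rot: [-0.0, 0.986, -0.169, 0.001]
contact_force: [-0.6, 0.2, 0.7]
width: 0.0856
```

>>> carry_out --rows '[[[1, 0, 0.1, -0.3, 0], [0.2, 0, 0, -0.2, 0], [-0.3, 0, 0, 0, 0], [-0.6, 0, 0, 0, 0], [-0.6, 0, 0, 0, 0], [-0.6, 0, 0, 0, 0], [-0.6, 0, 0, 0, 0], [-0.6, 0, 0, 0, 0]]]' --force 25

```text
clock: 4.6
position: [0.5309, 0.1162, 0.002]
ee_rot: [-0.0, 0.986, -0.169, 0.001]
contact_force: [-0.2, 0.7, 6.4]
width: 0.0412
```

>>> carry_out --rows '[[[-0.6, 0, 0, 1, 0], [-0.6, 0, 0, 2, 0], [-0.6, 0, 0, 4, 0], [-0.6, 0, 0, 4, 0], [-0.6, 0, 0, 4, 0], [-0.6, 0, 0, 3, 0], [-0.6, -1, -3, 0, 0.05], [-0.6, -1, -3, 0, 0.05], [-0.6, -1, -3, 0, 0.05], [-0.6, -1, -3, 0, 0.05], [-0.6, -1, -3, 0, 0.05], [-0.6, 0, 0, 0, 0]]]'

```text
clock: 5.8
position: [0.4785, -0.0366, 0.1814]
ee_rot: [0.001, 0.999, -0.046, -0.001]
contact_force: [-0.6, 0.9, -0.9]
width: 0.0415
```

Run:
```python
from h import *
s=telemetry.get_state(); print(s['position'],s['ee_rot'],s['contact_force'],s['moment'])
p=cams.get_image('top'); save(p,'top2',cv2.resize(p['image'][180:340,180:420],None,fx=3,fy=3))
q=cams.get_image('side'); save(q,'side2',cv2.resize(q['image'][120:380,180:460],None,fx=2.5,fy=2.3))
```

```text
[ 0.47847295 -0.03659382  0.18135807] [ 7.78499213e-04  9.98939836e-01 -4.60202194e-02 -8.58664454e-04] [-0.57586595  0.8946693  -0.8910169 ] [ 0.06922937  0.00058156 -0.01278812]
```

View pics/side2.png

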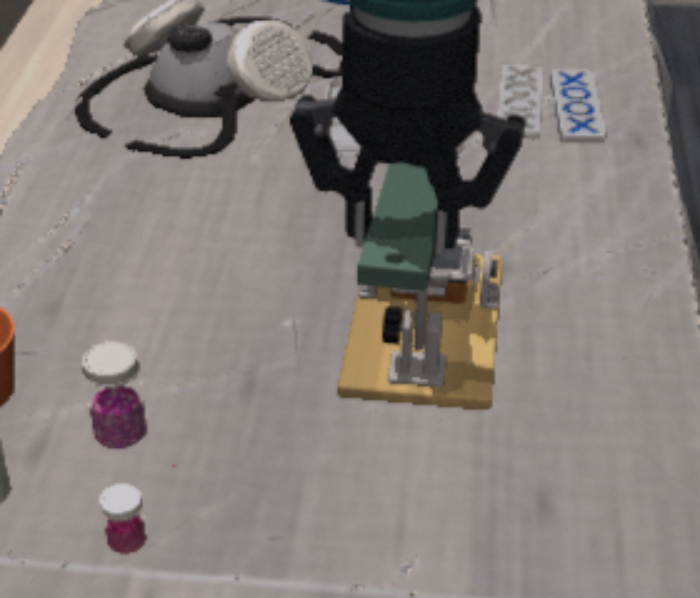

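View pics/top2.png

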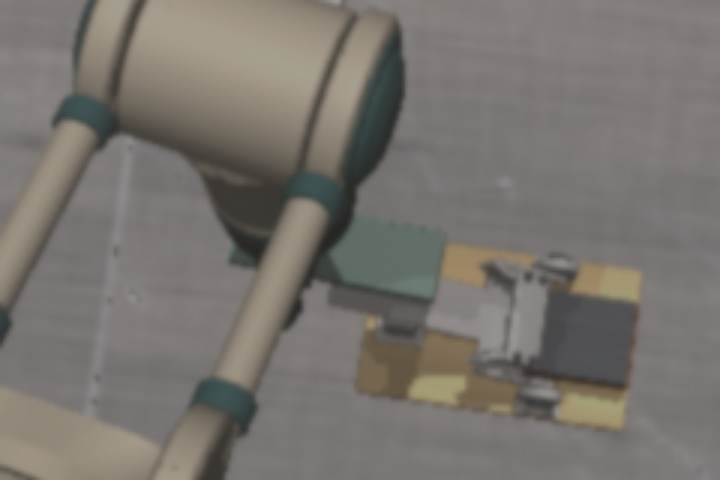

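>>> carry_out --rows '[[[-0.6, -0.6, -2, 0, 0.03], [-0.6, -0.6, -2.1, 0, 0.03], [-0.6, 0, 0, 0, 0], [-0.6, 0, 0, 0, 0]]]'

```text
clock: 6.3
position: [0.4685, -0.0739, 0.1813]
ee_rot: [-0.001, 1.0, -0.015, 0.0]
contact_force: [0.6, -0.0, -0.5]
width: 0.0412
```

```bash
cat > chk.py <<'E'
from fit import *
import sys
n=sys.argv[1]
q=np.load('q.npy'); f,r=pts(q); O,X,Y,Z,H=frame(q)
s=telemetry.get_state(); P0=s['position']; e=s['ee_rot']; yaw=2*np.arctan2(e[2],e[1])
print(P0.round(4),'yaw',round(yaw,3),'F',s['contact_force'].round(1),'M',s['moment'].round(2),'w',s['width'])
d=P0-[0,0,0]-O; print('rest coords of tcp', (np.array([X@d,Y@d,Z@d])*1e3).round(1))
th=float(sys.argv[2]) if len(sys.argv)>2 else 0 # slab tilt
a=yaw+np.pi/2
sx=np.array([np.cos(a)*np.cos(th),np.sin(a)*np.cos(th),np.sin(th)]); sy=np.array([-np.sin(a),np.cos(a),0]); sz=np.cross(sx,sy)
G=P0+[0,0,.006]   # slab mid-plane at grip
C=G-.020*sx
cor=[C+sx*i+sy*j+sz*k for i,j,k in((-.0625,-.021,.008),(.0625,-.021,.008),(.0625,.021,.008),(-.0625,.021,.008))]
cb=[C+sx*i+sy*j+sz*k for i,j,k in((-.0625,-.021,-.008),(.0625,-.021,-.008),(.0625,.021,-.008),(-.0625,.021,-.008))]
tong=[r(.166,-.017),r(.166,.017),r(.052,.017),r(.052,-.017)]
for p,nm,dd,o in((pt,'top',q[5:7],(270,205)),(ps,'side',q[7:9],(290,160))):
    big=cv2.resize(p['image'][o[1]:o[1]+140,o[0]:o[0]+140],None,fx=4.2,fy=4.2,interpolation=cv2.INTER_CUBIC)
    def P(v): u=(proj(p,v)[0]+dd+.5-o)*4.2; return tuple(int(t) for t in u)
    for L,c in((cor,(255,255,0)),(cb,(0,255,255)),(tong,(255,0,0))):
        for i in range(4): cv2.line(big,P(L[i]),P(L[(i+1)%4]),c,1)
    save(p,nm+n,big)
E
python3 chk.py 3
```

```text
[ 0.4686 -0.0737  0.1813] yaw -0.028 F [-0.3 -0.8 -0.3] M [ 0.01  0.01 -0.03] w 0.04158800876608135
rest coords of tcp [173.7  -2.1  50.9]
```

View pics/side3.png

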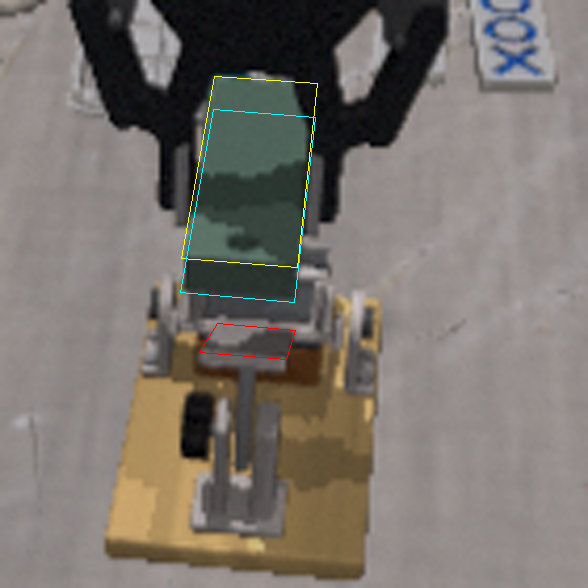

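View pics/top3.png

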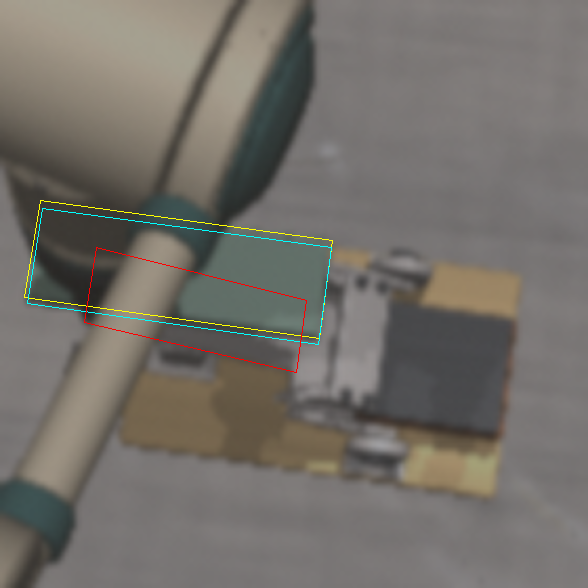

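>>> carry_out --rows '[[[-0.6, -0.2, -0.7, -1.5, 0], [-0.6, 0, 0, -1.5, 0], [-0.6, 0, 0, -1, 0], [-0.6, 0, 0, 0, 0], [-0.6, 0, 0, 0, 0]]]' --force 20

```text
clock: 6.9
position: [0.4666, -0.0815, 0.1415]
ee_rot: [-0.0, 1.0, -0.014, 0.0]
contact_force: [-0.7, 0.1, -1.4]
width: 0.0416
```

>>> carry_out --rows '[[[-0.6, 0, 0, -0.2, 0], [-0.6, 0, 0, -0.2, 0], [-0.6, 0, 0, -0.2, 0], [-0.6, 0, 0, 0, 0]]]'

```text
clock: 7.3
position: [0.4666, -0.082, 0.1357]
ee_rot: [0.0, 1.0, -0.015, 0.0]
contact_force: [-0.4, 0.3, 1.4]
width: 0.0413
```

>>> carry_out --rows '[[[-0.6, 0, 0, -0.15, 0], [-0.6, 0, 0, -0.15, 0], [-0.6, 0, 0, 0, 0]]]'

```text
clock: 7.6
position: [0.4665, -0.0827, 0.1334]
ee_rot: [0.001, 1.0, -0.014, 0.001]
contact_force: [-2.1, -1.8, 6.3]
width: 0.0416
```

>>> carry_out --rows '[[[-0.6, 0, 0, -0.15, 0], [-0.6, 0, 0, -0.15, 0], [-0.6, 0, 0, 0, 0]]]'

```text
clock: 7.9
position: [0.4665, -0.0834, 0.1306]
ee_rot: [0.002, 1.0, -0.014, 0.001]
contact_force: [-2.9, -4.0, 8.0]
width: 0.0416
```

```bash
python3 chk.py 4 0.1
```

```text
[ 0.4665 -0.0834  0.1306] yaw -0.028 F [-3.  -3.7  6.7] M [-0.33  0.36  0.11] w 0.04154117556282371
rest coords of tcp [138.2  -0.3  13.4]
```

View pics/side4.png

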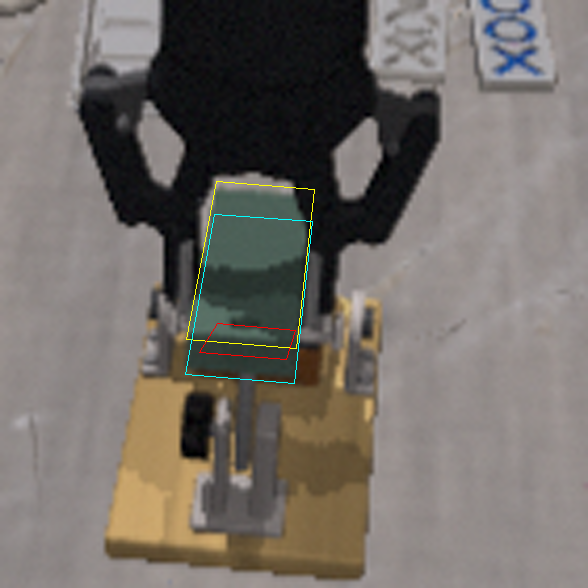

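>>> carry_out --rows '[[[-0.6, 0, 0, -0.2, 0], [-0.6, 0, 0, -0.2, 0], [-0.6, 0, 0, 0, 0]]]'

```text
clock: 8.3
position: [0.4665, -0.084, 0.1266]
ee_rot: [0.002, 1.0, -0.014, 0.001]
contact_force: [-1.9, -4.9, 7.5]
width: 0.0411
```

```bash
python3 chk.py 5 0.3
```

```text
[ 0.4665 -0.084   0.1266] yaw -0.028 F [-3.4 -4.6  8.6] M [-0.53  0.39  0.11] w 0.04138196676363151
rest coords of tcp [135.6  -0.4  10.4]
```

View pics/side5.png

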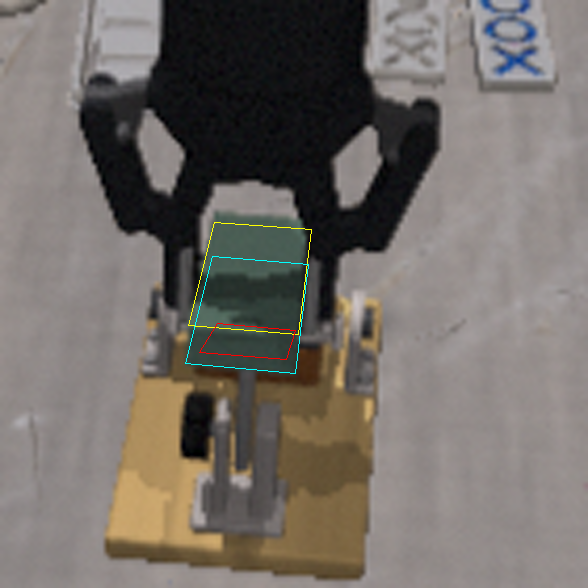

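View pics/top5.png

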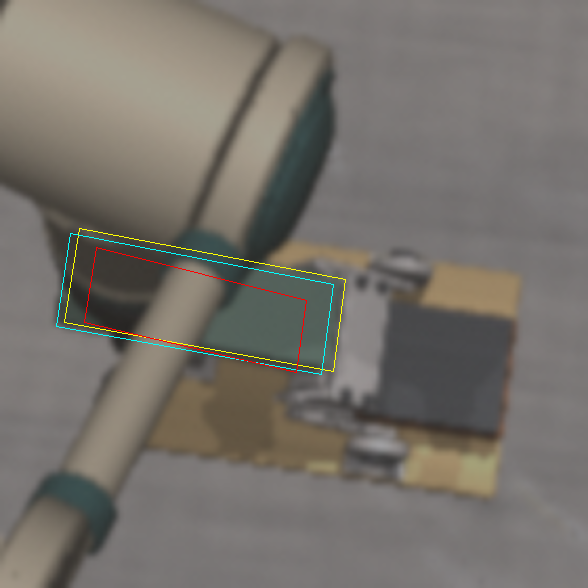

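>>> carry_out --rows '[[[-0.6, 0, 0, -0.2, 0], [-0.6, 0, 0, -0.2, 0], [-0.6, 0, 0, 0, 0]]]'

```text
clock: 8.7
position: [0.4665, -0.0841, 0.1227]
ee_rot: [0.002, 1.0, -0.014, 0.001]
contact_force: [-2.5, -4.9, 8.2]
width: 0.0413
```

>>> carry_out --rows '[[[-0.6, 0, 0, -0.15, 0], [-0.6, 0, 0, 0, 0]]]'

```text
clock: 8.9
position: [0.4665, -0.0841, 0.1212]
ee_rot: [0.002, 1.0, -0.014, 0.001]
contact_force: [-3.0, -4.8, 8.8]
width: 0.0412
```

```bash
python3 chk.py 6 0.568
```

```text
[ 0.4665 -0.0841  0.1212] yaw -0.028 F [-3.  -6.3  8.5] M [-0.56  0.45  0.09] w 0.041098422742997166
rest coords of tcp [132.6  -0.4   5.8]
```

View pics/side6.png

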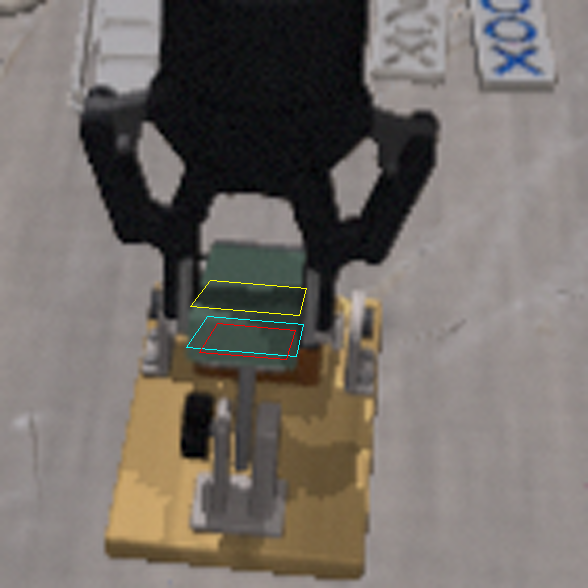

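View pics/top6.png

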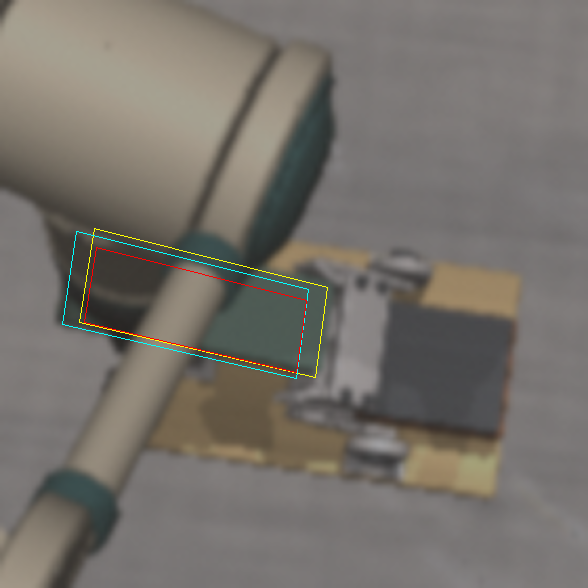

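>>> carry_out --rows '[[[-0.6, 0, 0, -0.15, 0], [-0.6, 0, 0, -0.15, 0], [-0.6, 0, 0, 0, 0]]]'

```text
clock: 9.3
position: [0.4666, -0.0839, 0.1182]
ee_rot: [0.002, 1.0, -0.014, 0.001]
contact_force: [-2.2, -5.3, 8.5]
width: 0.0418
```

```bash
python3 chk.py 7 0.5
```

```text
[ 0.4666 -0.0839  0.1182] yaw -0.028 F [-3.1 -5.2  8.8] M [-0.48  0.51  0.09] w 0.041033710161613716
rest coords of tcp [131.1  -0.4   3.2]
```

View pics/side7.png

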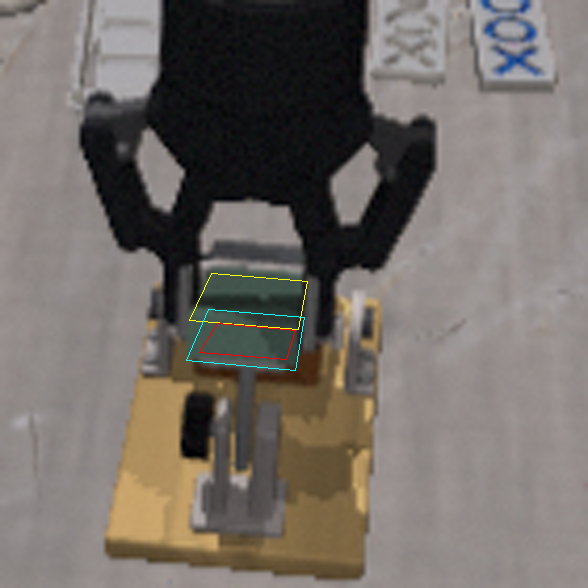

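>>> carry_out --rows '[[[-0.6, 0, 0, -0.1, 0], [-0.6, 0, 0, 0, 0]]]'

```text
clock: 9.6
position: [0.4665, -0.0838, 0.1173]
ee_rot: [0.002, 1.0, -0.014, 0.001]
contact_force: [-3.9, -4.9, 9.1]
width: 0.0414
```

>>> carry_out --rows '[[[-0.6, 0, 0, -0.1, 0], [-0.6, 0, 0, 0, 0]]]'

```text
clock: 9.8
position: [0.4665, -0.0838, 0.1164]
ee_rot: [0.002, 1.0, -0.014, 0.001]
contact_force: [-4.3, -4.5, 10.5]
width: 0.0412
```

>>> carry_out --rows '[[[-0.6, 0, 0, -0.1, 0], [-0.6, 0, 0, 0, 0]]]'

```text
clock: 10.0
position: [0.4665, -0.0837, 0.1155]
ee_rot: [0.002, 1.0, -0.014, 0.001]
contact_force: [-3.4, -4.6, 10.2]
width: 0.0417
```

```bash
python3 chk.py 8 0.568
```

```text
[ 0.4666 -0.0837  0.1155] yaw -0.028 F [-3.4 -4.4 10.5] M [-0.32  0.49  0.16] w 0.041409371620716964
rest coords of tcp [129.8  -0.4   0.8]
```

View pics/side8.png

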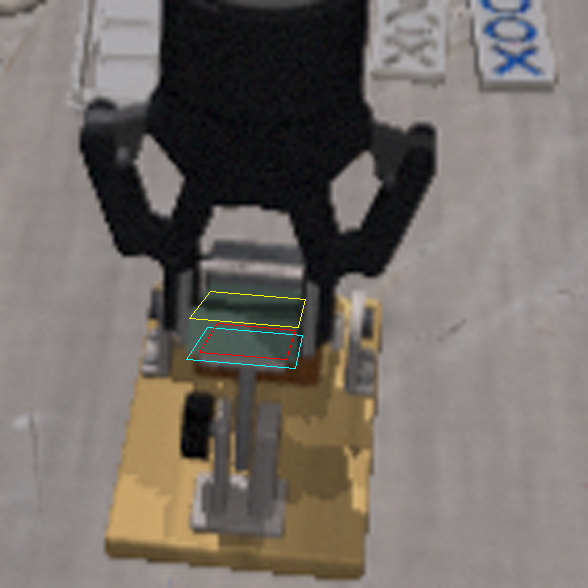

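View pics/top8.png

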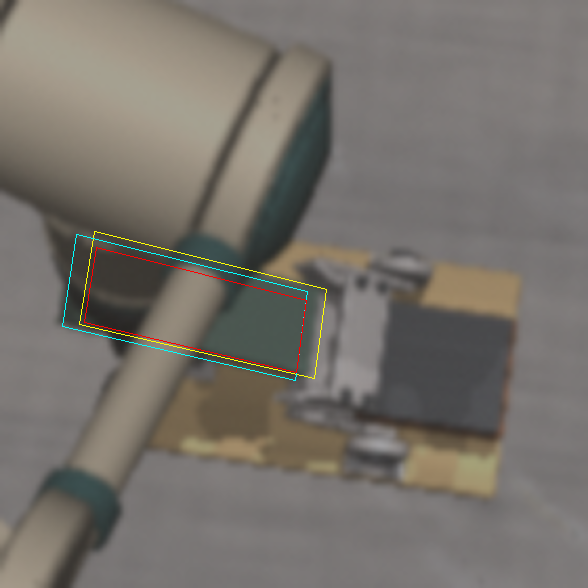

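>>> carry_out --rows '[[[-0.6, 0, 0, -0.1, 0], [-0.6, 0, 0, 0, 0]]]'

```text
clock: 10.3
position: [0.4666, -0.0837, 0.1152]
ee_rot: [0.002, 1.0, -0.014, 0.001]
contact_force: [-4.9, -3.3, 16.2]
width: 0.0415
```

>>> carry_out --rows '[[[-0.6, 0, 0, -0.1, 0], [-0.6, 0, 0, 0, 0]]]'

```text
clock: 10.5
position: [0.4665, -0.0837, 0.1152]
ee_rot: [0.002, 1.0, -0.014, 0.001]
contact_force: [-7.0, -5.2, 22.2]
width: 0.0416
```

```bash
python3 chk.py 9 0.568
python3 - <<'E'
import cv2
a=cv2.imread('pics/side9.png'); cv2.imwrite('pics/side9z.png',cv2.resize(a[220:400,140:400],None,fx=3,fy=3))
E
```

```text
[ 0.4666 -0.0837  0.1152] yaw -0.028 F [-6.8 -3.4 23.1] M [-0.2   1.11  0.13] w 0.0414957100417606
rest coords of tcp [129.6  -0.4   0.6]
```

View pics/side9z.png

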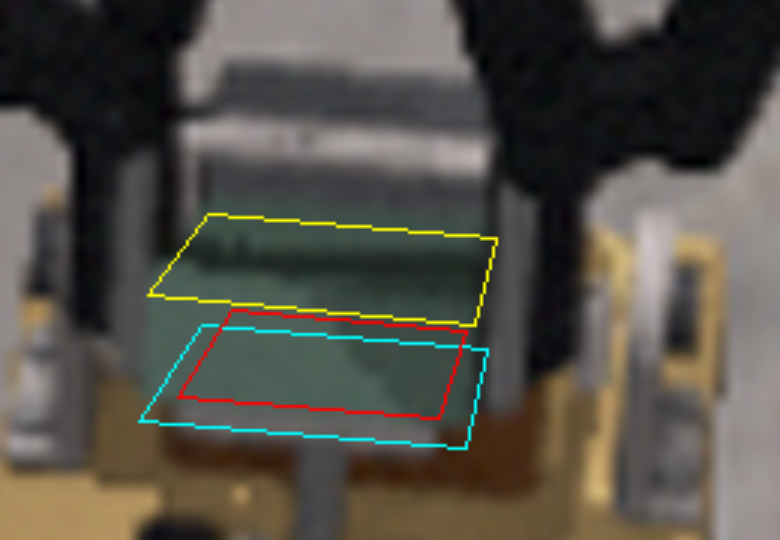

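Run:
```python
from h import *
a=cams.get_image('top');b=cams.get_image('side')
x=cv2.resize(a['image'][245:310,280:370],None,fx=8,fy=8,interpolation=cv2.INTER_CUBIC)
y=cv2.resize(b['image'][205:270,315:390],None,fx=9,fy=9,interpolation=cv2.INTER_CUBIC)
save(a,'t10',x); save(b,'s10',y)
```

```text
(no output)
```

View pics/t10.png

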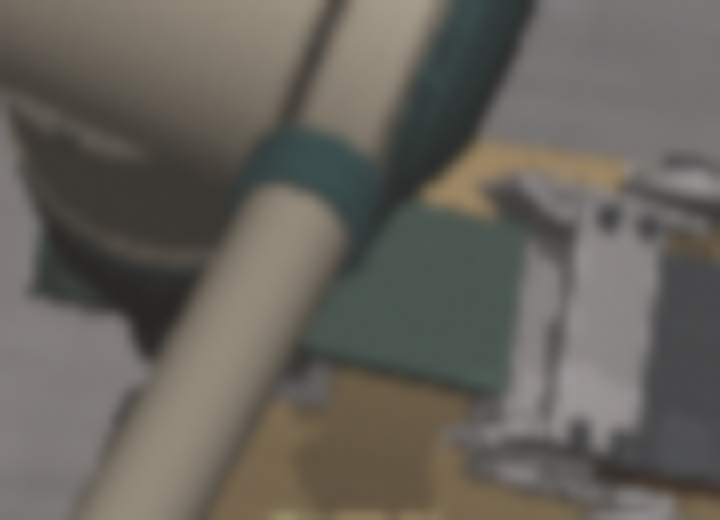

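View pics/s10.png

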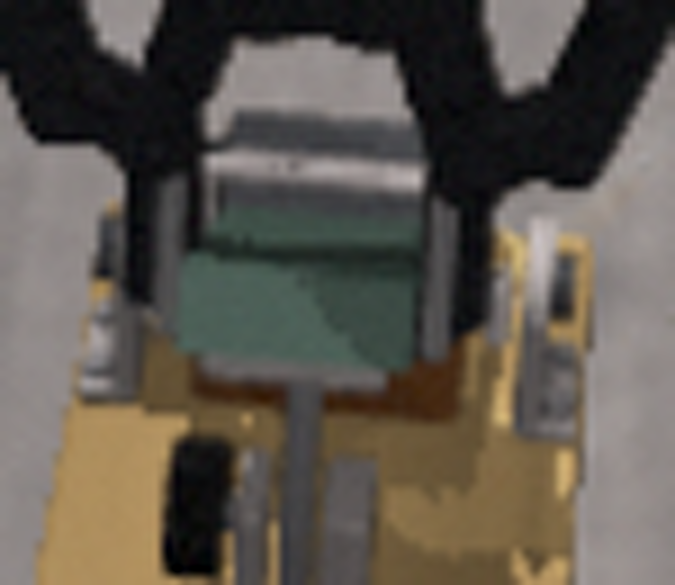

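Run:
```python
from fit import *
q=np.load('q.npy');O,X,Y,Z,H=frame(q)
for x in (.045,.05,.055,.06): print(x,[ (proj(pt,O+X*x+Y*y+Z*.016)[0]+q[5:7]).round(1) for y in(-.021,.021)])
print('obs 345.5 273.1 / 341.7 293.3')
for x in (.160,.165,.17,.175,.18): print(x,[ (proj(ps,O+X*x+Y*y)[0]+q[7:9]).round(1) for y in(-.021,.021)])
print('obs 334.4 243.5/360.2 245.5')
```

```text
0.045 [array([350.2, 274.3]), array([347.3, 295.5])]
0.05 [array([348.1, 273.8]), array([345.2, 295. ])]
0.055 [array([346. , 273.2]), array([343. , 294.5])]
0.06 [array([343.8, 272.7]), array([340.9, 294. ])]
obs 345.5 273.1 / 341.7 293.3
0.16 [array([334.8, 242.8]), array([360.4, 245. ])]
0.165 [array([334.6, 243.1]), array([360.3, 245.3])]
0.17 [array([334.4, 243.4]), array([360.2, 245.7])]
0.175 [array([334.2, 243.8]), array([360.1, 246. ])]
0.18 [array([333.9, 244.1]), array([360. , 246.4])]
obs 334.4 243.5/360.2 245.5
```

>>> carry_out --rows '[[[-0.6, 0, 0, 0.1, 0], [-0.6, 0, -0.42, -0.27, 0], [-0.6, 0, -0.42, -0.27, 0], [-0.6, 0, 0, 0, 0]]]'

```text
clock: 11.2
position: [0.4681, -0.0915, 0.1103]
ee_rot: [0.001, 1.0, -0.015, 0.002]
contact_force: [-1.9, -0.7, 17.1]
width: 0.0406
```

```bash
python3 chk.py 11 0.568
```

```text
[ 0.4681 -0.0915  0.1103] yaw -0.029 F [-2.1 -1.4 17.9] M [ 0.15  0.58 -0.12] w 0.0413201167644432
rest coords of tcp [120.5  -2.2   0.6]
```

>>> carry_out --rows '[[[-0.6, -0.1, 0, 0.06, 0], [-0.6, -0.1, -0.42, -0.27, 0], [-0.6, 0, -0.42, -0.27, 0], [-0.6, 0, 0, 0, 0]]]'

```text
clock: 11.7
position: [0.4666, -0.1002, 0.1048]
ee_rot: [0.001, 1.0, -0.015, 0.003]
contact_force: [0.6, -2.1, 11.6]
width: 0.0412
```

```bash
python3 chk.py 12 0.568
```

```text
[ 0.4666 -0.1001  0.1048] yaw -0.029 F [ 0.8 -1.5 10.1] M [-0.01  0.17  0.07] w 0.04123539290956872
rest coords of tcp [110.2  -0.9   0.6]
```

View pics/top12.png

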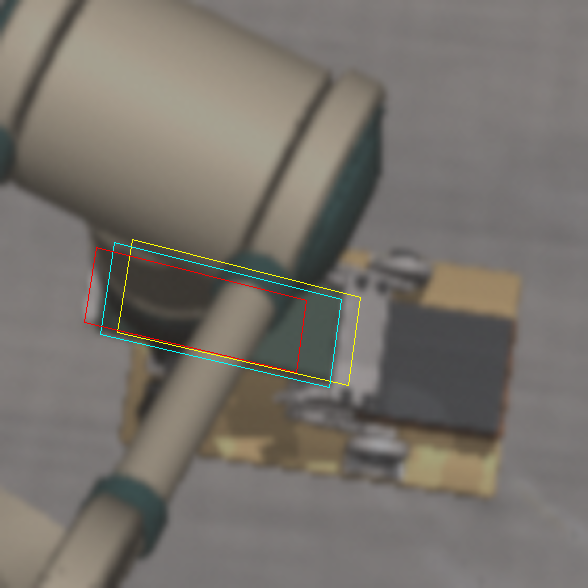

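>>> carry_out --rows '[[[-0.6, 0, 0, 0.03, 0], [-0.6, -0.05, -0.42, -0.27, 0], [-0.6, 0, -0.42, -0.27, 0], [-0.6, 0, -0.42, -0.27, 0], [-0.6, 0, 0, 0, 0]]]'

```text
clock: 12.3
position: [0.4658, -0.1128, 0.0968]
ee_rot: [0.001, 1.0, -0.015, 0.002]
contact_force: [0.3, -1.8, 9.4]
width: 0.0413
```

```bash
python3 chk.py 13 0.568
```

```text
[ 0.4659 -0.1128  0.0968] yaw -0.029 F [-0.8 -2.5 10.3] M [-0.04  0.18  0.03] w 0.041164705833758336
rest coords of tcp [95.3 -0.6  0.7]
```

View pics/top13.png

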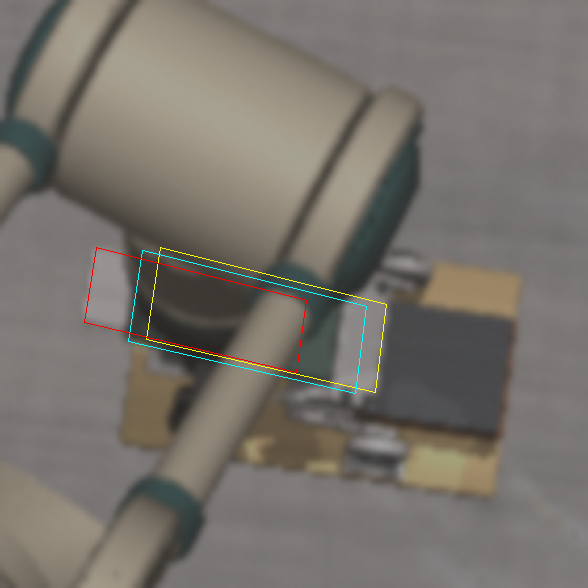

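View pics/side13.png

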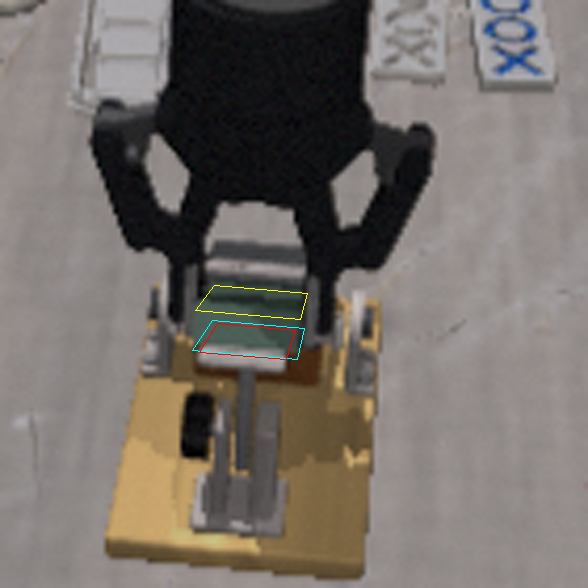

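>>> carry_out --rows '[[[-0.6, 0, -0.42, -0.27, 0], [-0.6, 0, -0.34, -0.22, 0], [-0.6, 0, -0.34, -0.22, 0], [-0.6, 0, 0, 0, 0]]]'

```text
clock: 12.8
position: [0.4658, -0.1237, 0.0898]
ee_rot: [0.001, 1.0, -0.015, 0.002]
contact_force: [-0.2, -2.0, 10.9]
width: 0.0409
```

```bash
python3 chk.py 14 0.568
python3 - <<'E'
import cv2
a=cv2.imread('pics/top14.png'); cv2.imwrite('pics/top14z.png',cv2.resize(a[220:420,260:520],None,fx=3,fy=3))
E
```

```text
[ 0.4658 -0.1237  0.0898] yaw -0.029 F [-0.6 -1.8 11.4] M [0.08 0.17 0.06] w 0.041434148611857034
rest coords of tcp [82.3 -0.9  0.7]
```

View pics/top14z.png

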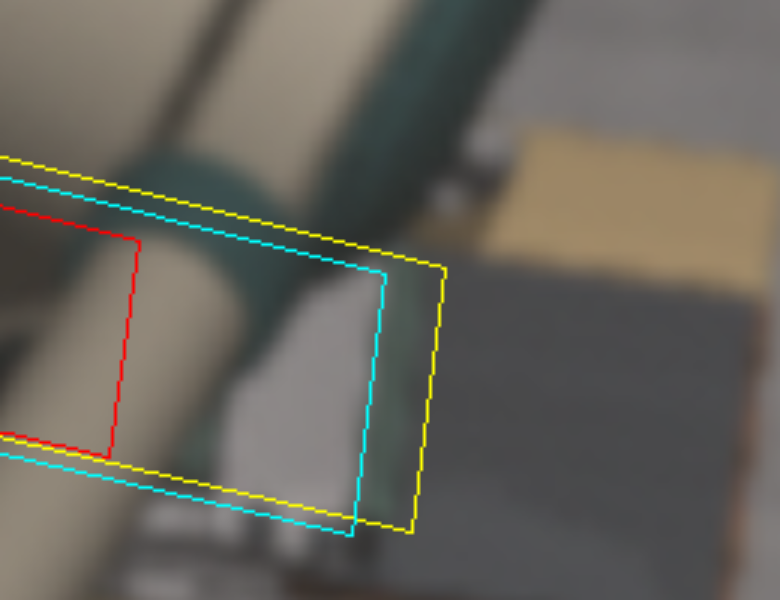

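>>> carry_out --rows '[[[-0.6, 0, -0.17, -0.11, 0], [-0.6, 0, -0.17, -0.11, 0], [-0.6, 0, 0, 0, 0]]]'

```text
clock: 13.2
position: [0.4659, -0.1268, 0.0878]
ee_rot: [0.001, 1.0, -0.015, 0.003]
contact_force: [-0.7, -0.0, 13.3]
width: 0.0412
```

>>> carry_out --rows '[[[-0.6, 0, -0.08, -0.05, 0], [-0.6, 0, 0, 0, 0]]]'

```text
clock: 13.4
position: [0.4659, -0.1275, 0.0874]
ee_rot: [0.001, 1.0, -0.015, 0.003]
contact_force: [-1.0, 0.3, 13.3]
width: 0.0414
```

>>> carry_out --rows '[[[-0.6, 0, -0.08, -0.05, 0], [-0.6, 0, 0, 0, 0]]]'

```text
clock: 13.6
position: [0.4659, -0.1283, 0.0869]
ee_rot: [0.001, 1.0, -0.015, 0.003]
contact_force: [-0.3, -0.6, 14.5]
width: 0.0415
```

>>> carry_out --rows '[[[-0.6, 0, 0, 0.04, 0], [-0.6, 0, -0.08, -0.05, 0], [-0.6, 0, 0, 0, 0]]]'

```text
clock: 13.9
position: [0.4658, -0.129, 0.0865]
ee_rot: [0.001, 1.0, -0.015, 0.002]
contact_force: [-0.0, 0.5, 11.8]
width: 0.0413
```

>>> carry_out --rows '[[[-0.6, 0, -0.08, -0.05, 0], [-0.6, 0, 0, 0, 0]]]'

```text
clock: 14.1
position: [0.4657, -0.1298, 0.086]
ee_rot: [0.001, 1.0, -0.015, 0.002]
contact_force: [0.1, 0.1, 11.4]
width: 0.0414
```

```bash
python3 chk.py 15 0.568
python3 - <<'E'
import cv2
a=cv2.imread('pics/top15.png'); cv2.imwrite('pics/top15z.png',cv2.resize(a[220:420,260:520],None,fx=3,fy=3))
E
```

```text
[ 0.4657 -0.1298  0.086 ] yaw -0.029 F [ 0.4 -0.8 11.6] M [0.35 0.19 0.07] w 0.04133886088292098
rest coords of tcp [75.1 -1.   0.7]
```

View pics/top15z.png

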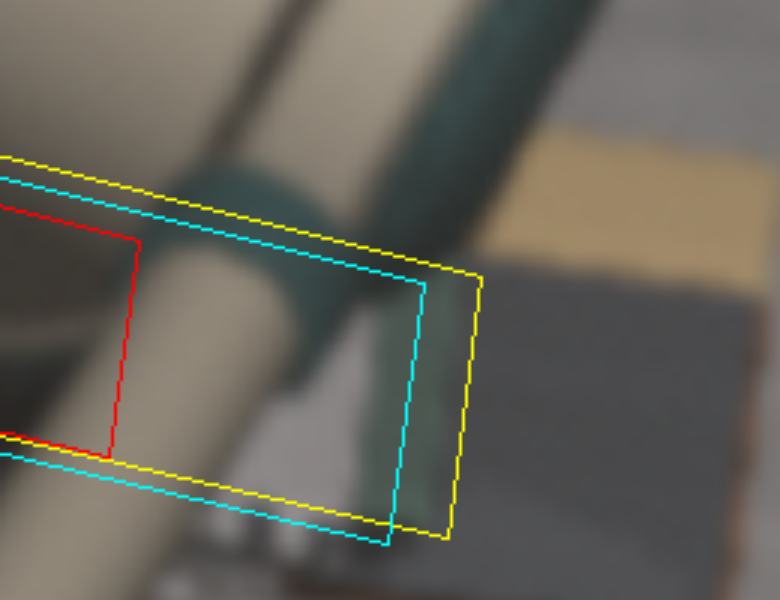

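>>> carry_out --rows '[[[-0.6, 0, -0.08, -0.05, 0], [-0.6, 0, 0, 0, 0]]]'

```text
clock: 14.4
position: [0.4657, -0.1302, 0.0857]
ee_rot: [0.001, 1.0, -0.015, 0.002]
contact_force: [-0.5, 0.9, 12.7]
width: 0.0415
```

>>> carry_out --rows '[[[-0.6, 0, -0.08, -0.05, 0], [-0.6, 0, 0, 0, 0]]]'

```text
clock: 14.6
position: [0.4657, -0.1304, 0.0856]
ee_rot: [-0.0, 1.0, -0.015, 0.002]
contact_force: [-0.3, 3.7, 17.0]
width: 0.0415
```

Run:
```python
from fit import *
q=np.load('q.npy');O,X,Y,Z,H=frame(q)
s=telemetry.get_state();print(s['position'],s['contact_force'],s['moment'])
x=cv2.resize(pt['image'][260:315,330:405],None,fx=10,fy=10,interpolation=cv2.INTER_CUBIC)
x=np.clip(x.astype(float)*1.8,0,255).astype(np.uint8)
save(pt,'t16',x)
y=cv2.resize(ps['image'][205:265,315:390],None,fx=10,fy=10,interpolation=cv2.INTER_CUBIC)
save(ps,'s16',y)
for xx in (0,.003,.006): print(xx,[((proj(pt,O+X*xx+Y*y+Z*.016)[0]+q[5:7]+.5-[330,260])*10).round(0) for y in(-.021,.021)])
print('abr',[((proj(pt,O-H*.056+Y*y)[0]+q[5:7]+.5-[330,260])*10).round(0) for y in(-.028,.028)])
```

```text
[ 0.46573077 -0.13037913  0.08557579] [-1.18075065  2.9080804  16.91953639] [ 0.74000581  0.27621916 -0.01714913]
0 [array([391., 195.]), array([364., 404.])]
0.003 [array([379., 192.]), array([352., 401.])]
0.006 [array([367., 189.]), array([340., 398.])]
abr [array([626., 205.]), array([592., 481.])]
```

View pics/t16.png

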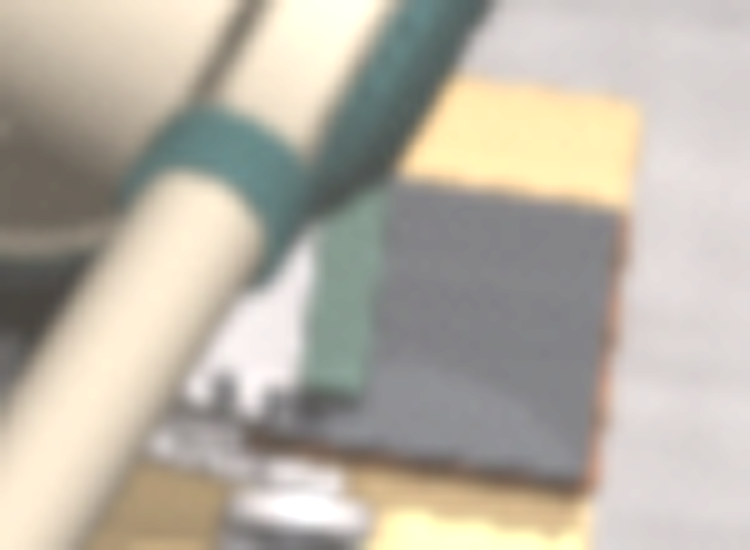

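View pics/s16.png

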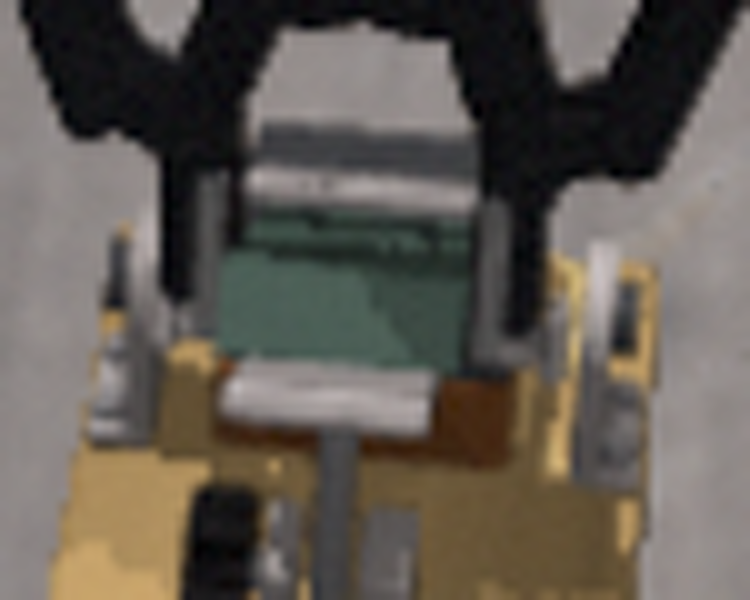

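Run:
```python
from fit import *
q=np.load('q.npy');O,X,Y,Z,H=frame(q)
g=lambda P:((proj(ps,P)[0]+q[7:9]+.5-[315,205])*10).round(0)
for dz in (0,.002,.004):
  for z in (0,.016): print(dz,z,[g(O+X*.125+Y*y+Z*(z+dz)) for y in(-.021,.021)])
print('tongue end',[g(O+X*.166+Y*y) for y in(-.017,.017)])
x=cv2.resize(ps['image'][222:248,330:368],None,fx=20,fy=20,interpolation=cv2.INTER_CUBIC)
x=np.clip(x.astype(float)*1.6,0,255).astype(np.uint8)
save(ps,'s17',x)
```

```text
0 0 [array([219., 361.]), array([465., 382.])]
0 0.016 [array([226., 268.]), array([473., 289.])]
0.002 0 [array([220., 349.]), array([466., 370.])]
0.002 0.016 [array([227., 256.]), array([474., 277.])]
0.004 0 [array([221., 337.]), array([467., 359.])]
0.004 0.016 [array([228., 244.]), array([475., 265.])]
tongue end [array([225., 389.]), array([433., 407.])]
```

View pics/s17.png

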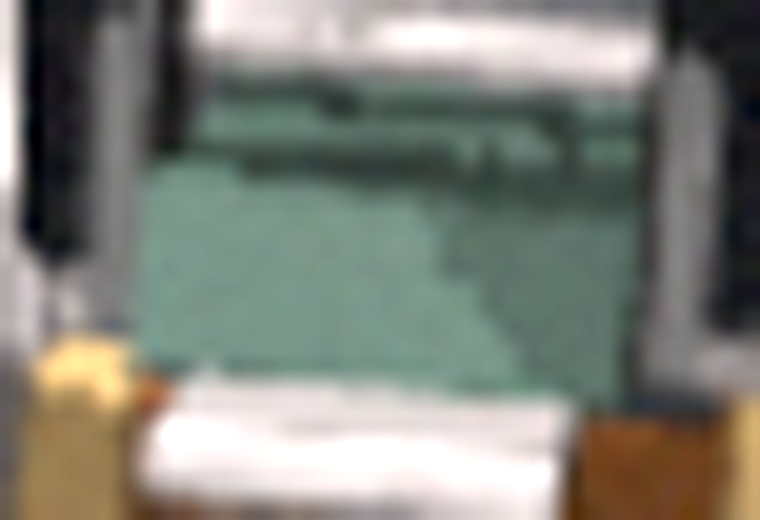

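>>> carry_out --rows '[[[-0.6, 0, -0.02, 0.04, 0], [-0.6, 0, 0, 0, 0], [-0.6, 0, 0, 0, 0]]]'

```text
clock: 15.1
position: [0.4657, -0.1307, 0.0855]
ee_rot: [0.0, 1.0, -0.015, 0.002]
contact_force: [-1.2, 2.6, 13.0]
width: 0.0413
```

>>> carry_out --rows '[[[-0.6, 0, 0, 0, 0], [-0.6, 0, 0, 0, 0], [-0.6, 0, 0, 0, 0], [-0.6, 0, 0, 0, 0], [-0.6, 0, 0, 0, 0]]]'

```text
clock: 15.6
position: [0.4657, -0.1307, 0.0855]
ee_rot: [0.0, 1.0, -0.015, 0.002]
contact_force: [-0.4, 2.4, 12.3]
width: 0.0415
```

Run:
```python
from h import *
a=cams.get_image('top');b=cams.get_image('side')
f=lambda x:np.clip(x.astype(float)*1.6,0,255).astype(np.uint8)
x=f(cv2.resize(a['image'][260:315,330:405],None,fx=7,fy=7,interpolation=cv2.INTER_CUBIC))
y=f(cv2.resize(b['image'][205:260,315:350+40],None,fx=7,fy=7,interpolation=cv2.INTER_CUBIC))
save(a,'f18',np.vstack([x,y])[:, :525][:770]) if False else save(a,'t18',x); save(b,'s18',y)
save(b,'s18full'); save(a,'t18full')
s=telemetry.get_state(); print(s['position'],s['contact_force'],s['moment'],s['ee_rot'])
```

```text
[ 0.46566616 -0.13066567  0.08549648] [ 0.33927713  2.47699201 12.9687892 ] [0.64459937 0.12363353 0.01415565] [ 7.89645177e-05  9.99886806e-01 -1.48614434e-02  2.34642390e-03]
```

View pics/t18.png

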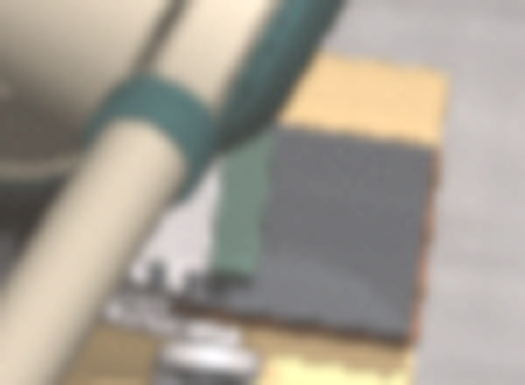

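View pics/s18full.png

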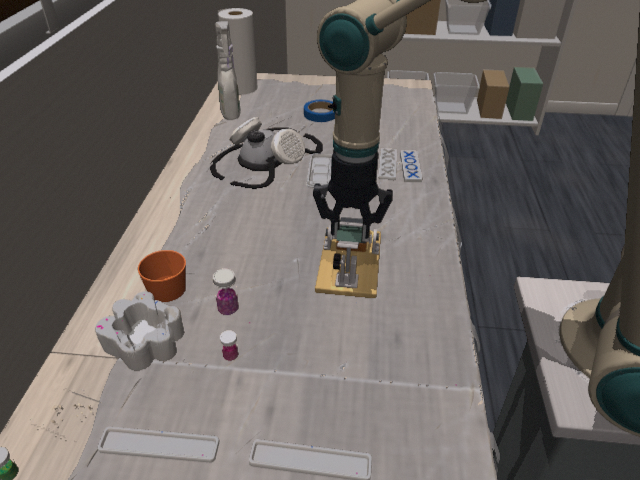

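Run:
```python
from h import *
print(manip.sign_off()); s=telemetry.get_state(); print(s['clock'],s['position'],s['contact_force'])
```

```text
the job is handed in; nothing more can be done
None
the job is handed in; nothing more can be done
```

I gripped the slab across its width, carried it over the rest and turned it flat by lowering its hole end onto the tongue. I then slid it about 55 mm down under the keeper bar until it stopped, and handed it in still gripped. The clock stood at about 16 s of the 53 s allowed.

What the last checks showed:
- **Forces:** steady at about 13 N up and 2.5 N sideways. The highest reading in any step was about 23 N, while tilting the slab flush. At the foot it rose only from about 12 to 17 N, and I eased it back to 13 N.
- **Position and squareness:** in the top view the slab's lower end lies within about 1 mm of the expected contact line. It is parallel to the predicted edge, so square to the rest.
- **Stop:** the slab stopped advancing at that line, so I take it that it rests on the abrasive. The forces alone could not rule out a finger touching the guide, but by my geometry the fingers clear it by about 3 mm.
- **Flushness:** the force jumped at first full contact, and the tool then tracked parallel to the slope. In the side view the hole end appeared about 1 px (up to 1.6 mm) higher than predicted. That is within the fit error, but I could not confirm it more closely.
- **Grip:** the slab slipped a few mm in the fingers while tilting, so the grip ended about 16 mm from its centre instead of 20 mm.
- **Bystanders:** the jar and the vial stand where they were in the final picture. The dropper was hidden behind the arm in that view; the arm never went near it.

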